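# Put the combination spanners away in their trays

## Robot

A 7-joint arm with a two-finger parallel gripper is mounted at the origin on a cart in front of the work surface, level with it; the furniture and walls round the work are solid. World frame = base frame: x ahead of the robot, y to its left, z up, the work surface at z = 0. Lengths are in m, angles in rad, forces in N, time in s.
With the tool pointing down it reaches from about 0.35 to 0.9 m from the base axis. Payload 8.1 kg.
Tool frame: the origin (TCP) lies midway between the tips of the shut fingers; the grasp point (between the pads) lies 19 mm behind it; z points along the fingers, y is the line along which they close (so a half turn about z gives the same grasp; the last joint's range is limited). The gripper opens to 92 mm and grips with 3 to 60 N. Pads are 19 mm wide; open, the fingers measure 130 mm over their backs; the gripper's body (75 mm by 190 mm) begins 47 mm behind the grasp point.
Start: joints at [1.245, 0.434, 0.025, 1.573, -0.012, 1.134, -0.075], TCP at [0.138, -0.61, 0.227] pointing down, gripper open.
Joint ranges: [-2.62, 2.62], [-0.44, 2.09], [-1.27, 1.32], [0.08, 2.57], [-1.32, 4.46], [0.12, 2], [-2.74, 2.74]. Speed limits (rad/s): [2.22, 2.22, 3.01, 3.01, 3.14, 3.14, 3.14].

## Interface

Orientations are given as a rotation vector (axis times angle).
In Python, from cell import arm gives the robot as it stands.
- The arm moves only by the tool carry_out, never from a script. Its arguments are lists of equal length, an entry for each row: "claw": the finger opening in cm, from 0 to 9.18; "delta_pos": the shift along the tool's x, y, z in cm, a list of three; "angular": the turn, a rotation vector about the tool's x, y, z in rad, a list of three. In form: {"claw": [claw, ...], "delta_pos": [[dx, dy, dz], ...], "angular": [[ax, ay, az], ...]}. A call has 1 to 20 rows; each row shifts and turns the commanded pose from where the row before left it, along the tool's axes as they then stand; what a row does not reach is not made up. A row lasts 1/10 s, in which the tool goes at most 50 mm and 8.59 degrees, less where a joint would pass 70% of its speed; a pose out of reach is approached as far as the arm can. A call with a gripper value outside its range is refused whole. The fingers move at their own pace and stop on an object; "force" is the grip in N (left out, the last holds). Time passes only in rows, so rows that do not move let the fingers close. It gives the time, the measured TCP pose, the force, the opening and the grip force at its end, in the units of the state.
- arm.observe(): the state, without advancing time (a new reading comes with each control period).
- arm.get_image(name): name is "scene" or "top"; returns a dict with "frame" (384x512x3 uint8, red, green, blue), "mtx" (3x3 intrinsics, pixels), "dist" ([k1, k2, p1, p2, k3] as OpenCV has them; the pictures are not rectified), "T" (4x4, takes a point from camera to world coordinates). Camera axes: x right, y down, z forward; pixel columns grow to the right and rows downward; lengths in m; the calibration is good to about 2 mm. A picture is of the moment at which its call begins. There is no depth.
- arm.sign_off(): hands the job in; it is judged then, once.
Trained networks look in a picture, given as the dict that the camera call returned (one of the last four; its "shot" number tells which), for a name from the list of things; names that differ only in an ending like _2 or _b are one class to them, and where a whole thing is asked for, a point or a joint stands for the part that bears it (a point fixed in the world has none). Each returns a list of dicts, best first, with "conf" (0 to 1); they miss things now and then, are a little off and sometimes report something else, mostly with a low value. They report only what shows in the picture. A call takes as long as a camera call.
- arm.look_for(label, picture): "centre" ([column, row] as shares, 0 to 1, of the picture: columns of its width, rows of its height, amid what is visible of it).
- arm.trace(label, picture): "region" (384x512 bool, what is visible of it) and "centre" ([column, row] as shares, 0 to 1, of the picture: columns of its width, rows of its height, amid what is visible of it).
- arm.place_of(label, picture): "centre" ([column, row] as shares, 0 to 1, of the picture: columns of its width, rows of its height: a listed point, or the origin of a listed thing).
The state is a dict: "clock": time; "joints": joint angles; "dq": joint speeds; "joint_efforts": joint torques, N m; "position": TCP position; "ee_rot": TCP orientation; "force": force on the tool from outside, world axes, zero at the start; "ft_torque": the same for the moment, N m; "width": opening from 0.0 (shut) to 1.0 (fully open); "gripper_force": force on a finger pad.
Only numpy, scipy, OpenCV 4.12 (cv2) and the standard library are available. Lean on these libraries where they do the work, as an engineer would, in place of code of your own. Each camera call takes 0.05 s, during which the arm holds its last target. There are 200 camera calls.

## Task

Put each of the three combination spanners (open jaw at one end, ring at the other) away in the steel tray of its own length, lying flat and lengthwise on the tray's floor: the longest spanner in the longest tray, the middle one in the middle tray, the shortest in the shortest tray. Set them down rather than dropping them, and leave the adjustable spanner, the pliers and the screwdriver where they lie.

Things in the scene. Friction and masses are not known exactly. Their poses are not given: they have to be found in the camera images.
- spanner_large: The longest of three combination spanners, bright steel, 208 x 33 mm, 10 mm thick at the heads, 140 g, loose, flat on the bench. Origin: middle of its underside, near its centre of mass; x along its length (ring at +x, open jaw at -x), z up. The straight shaft between the heads is 18 mm wide, its top 6 mm above the underside: grip across the shaft at the origin, fingertips close to the surface.
- spanner_medium: The middle of three combination spanners, bright steel, 164 x 26 mm, 9 mm thick at the heads, 90 g, loose, flat on the bench. Origin: middle of its underside, near its centre of mass; x along its length (ring at +x, open jaw at -x), z up. The straight shaft between the heads is 16 mm wide, its top 5 mm above the underside: grip across the shaft at the origin, fingertips close to the surface.
- spanner_small: The shortest of three combination spanners, bright steel, 134 x 21 mm, 8 mm thick at the heads, 60 g, loose, flat on the bench. Origin: middle of its underside, near its centre of mass; x along its length (ring at +x, open jaw at -x), z up. The straight shaft between the heads is 14 mm wide, its top 5 mm above the underside: grip across the shaft at the origin, fingertips close to the surface.
- tray_long: The longest of three low open steel trays with black rubber liner, fixed: 240 mm long, 78 mm wide, rim 10 mm high, inside 235 x 73 mm, inner floor 4 mm above the bench. Origin: centre of its underside; x along its length, z up. Place of the longest spanner, lengthwise, its ring at either end.
- tray_middle: The middle of three low open steel trays with black rubber liner, fixed: 196 mm long, 78 mm wide, rim 10 mm high, inside 191 x 73 mm, inner floor 4 mm above the bench. Origin: centre of its underside; x along its length, z up. Place of the middle spanner, lengthwise, its ring at either end.
- tray_short: The shortest of three low open steel trays with black rubber liner, fixed: 166 mm long, 78 mm wide, rim 10 mm high, inside 161 x 73 mm, inner floor 4 mm above the bench. Origin: centre of its underside; x along its length, z up. Place of the shortest spanner, lengthwise, its ring at either end.
- adjustable_spanner: Adjustable spanner, steel, 220 x 68 x 14 mm, single head with a movable jaw; loose bystander, not one of the three. Origin at the middle of its underside, x along its length.
- pliers: Pliers with red handles, 171 x 81 x 15 mm; loose bystander. Origin at the middle of its underside, x along its length.
- screwdriver: Screwdriver with a red handle, 170 x 28 x 29 mm; loose bystander. Origin at the middle of its underside, x along its length.

How it is judged:
At the end, for the whole second after the job is handed in: Each spanner lies flat and at rest on the floor of the tray of its own length, inside the rim (centre within 18 mm along and 30 mm across of the tray's centre, within 0.5 rad of lengthwise), none on a rim, all released (x of spanner_large in the frame of tray_long between -0.018 and 0.018 m and y of spanner_large in the frame of tray_long between -0.03 and 0.03 m and z of spanner_large in the frame of tray_long between 0.001 and 0.0065 m and angle between the x axis of spanner_large and the x axis of tray_long, either way round below 0.5 rad and angle between each of spanner_large, spanner_medium, spanner_small's own z axis and vertical below 0.05 rad and linear speed of each of spanner_large, spanner_medium, spanner_small below 0.02 m/s and contact force between each of spanner_large, spanner_medium, spanner_small and the fingers below 0.01 N and x of spanner_medium in the frame of tray_middle between -0.018 and 0.018 m and y of spanner_medium in the frame of tray_middle between -0.03 and 0.03 m and z of spanner_medium in the frame of tray_middle between 0.001 and 0.0065 m and angle between the x axis of spanner_medium and the x axis of tray_middle, either way round below 0.5 rad and x of spanner_small in the frame of tray_short between -0.018 and 0.018 m and y of spanner_small in the frame of tray_short between -0.03 and 0.03 m and z of spanner_small in the frame of tray_short between 0.001 and 0.0065 m and angle between the x axis of spanner_small and the x axis of tray_short, either way round below 0.5 rad); the robot touches nothing.
It fails at once if a spanner is let go more than 5 cm above the bench ((height (world z) of spanner_large above 0.05 m and contact force between spanner_large and the fingers below 0.01 N and contact force between spanner_large and anything else below 0.01 N) or (height (world z) of spanner_medium above 0.05 m and contact force between spanner_medium and the fingers below 0.01 N and contact force between spanner_medium and anything else below 0.01 N) or (height (world z) of spanner_small above 0.05 m and contact force between spanner_small and the fingers below 0.01 N and contact force between spanner_small and anything else below 0.01 N)).
It fails at once if adjustable spanner moved from its place more than 2 cm (distance of adjustable_spanner from where it was at the start of the episode above 0.02 m).
It fails at once if pliers moved from its place more than 2 cm (distance of pliers from where it was at the start of the episode above 0.02 m).
It fails at once if screwdriver moved from its place more than 2 cm (distance of screwdriver from where it was at the start of the episode above 0.02 m).
It also fails if it takes over 90 s, if anything falls off the work surface, if the arm or the gripper's body presses on something with over 40 N, if the wrist force passes 120 N, or if a joint passes its speed limit or range.

## Working session

There is one attempt and no reset: what is moved stays moved. The work goes in short steps, Python scripts to look and compute and a tool call to move; the robot and the scene stay as the last step left them, time stands still between calls to the robot, and variables do not carry over. Pictures are saved under pics/ and viewed, at most 14 in all, crops included, and the job is handed in when it is done.

Besides the shell and the picture viewer there is one more tool, called after "Emit:" as name(argument=value, ...) on one line, values as JSON. carry_out: Moves the arm, as the interface text tells. Its arguments: {"type":"object","properties":{"claw":{"type":"array","items":{"type":"number"}},"delta_pos":{"type":"array","items":{"type":"array","items":{"type":"number"}}},"angular":{"type":"array","items":{"type":"array","items":{"type":"number"}}},"force":{"type":"number"}},"required":["claw","delta_pos","angular"]}

```bash
mkdir -p pics; cat > h.py <<'E'
import numpy as np, cv2
from cell import arm
from scipy.spatial.transform import Rotation as R
def ray(px,im,z):
    p=cv2.undistortPoints(np.array([[px]],float),im["mtx"],np.array(im["dist"],float))[0,0]
    T=np.array(im["T"]); d=T[:3,:3]@[p[0],p[1],1]; o=T[:3,3]
    return o+d*(z-o[2])/d[2]
def rays(pts,im,z):
    p=cv2.undistortPoints(np.array(pts,float).reshape(-1,1,2),np.array(im["mtx"],float),np.array(im["dist"],float))[:,0]
    T=np.array(im["T"]); d=np.c_[p,np.ones(len(p))]@T[:3,:3].T; o=T[:3,3]
    return o+d*((z-o[2])/d[:,2])[:,None]
E
python3 - <<'E'
from h import *
print(arm.observe())
for n in ["top","scene"]:
    im=arm.get_image(n); cv2.imwrite(f"pics/{n}0.png",im["frame"][:,:,::-1])
    print(n,np.round(im["T"],3).tolist())
    for l,z in [("spanner_large",.006),("spanner_medium",.005),("spanner_small",.005),("tray_long",.01),("tray_middle",.01),("tray_short",.01),("adjustable_spanner",.01),("pliers",.01),("screwdriver",.015)]:
        for r in arm.trace(l,im)[:2]:
            ys,xs=np.nonzero(r["region"])
            P=rays(np.c_[xs,ys],im,z)[:,:2].astype(np.float32)
            (c,s,a)=cv2.minAreaRect(P)
            cc=np.array(r["centre"])*[512,384]
            print(l,round(r["conf"],2),cc.round(),"rect",np.round(c,3),np.round(s,3),round(a,1))
        print("  place",[(round(r["conf"],2),ray(np.array(r["centre"])*[512,384],im,z)[:2].round(3)) for r in arm.place_of(l,im)[:2]])
E
```

```text
{'clock': 0.0, 'joints': array([ 1.24540122,  0.4352064 ,  0.02496315,  1.57410781, -0.01159051,
        1.1340026 , -0.07510156]), 'dq': array([ 0.00116545,  0.00172511, -0.00087799, -0.00123473,  0.00153923,
       -0.00094313, -0.00041649]), 'joint_efforts': array([ 1.25049537e-03, -6.67833853e+01,  9.85997804e-01, -3.14459896e+01,
       -6.03896356e-02,  4.29528253e-02,  1.70580051e-04]), 'position': array([ 0.1379288 , -0.60905763,  0.22595102]), 'ee_rot': array([-3.12059357e+00, -3.48979105e-01,  5.04351971e-04]), 'force': array([-0.1523775 ,  0.15043369,  0.07369516]), 'ft_torque': array([ 0.0130215 , -0.0258835 ,  0.04717199]), 'gripper_force': 0.0, 'width': 0.9958213172596962}
top [[0.027, -0.992, 0.121, 0.441], [-0.999, -0.024, 0.027, 0.053], [-0.024, -0.122, -0.992, 1.066], [0.0, 0.0, 0.0, 1.0]]
spanner_large 0.86 [201. 213.] rect [0.503 0.239] [0.032 0.202] 77.8
spanner_large 0.35 [376. 221.] rect [ 0.495 -0.23 ] [0.197 0.083] 4.0
  place [(0.7, array([0.496, 0.236]))]
spanner_medium 0.61 [245. 228.] rect [0.479 0.122] [0.135 0.022] 1.7
  place [(0.71, array([0.484, 0.12
[... 1503 characters left out ...]
4] [0.2   0.093] 4.1
  place [(0.93, array([ 0.498, -0.228])), (0.37, array([0.505, 0.013]))]
tray_short 0.73 [310. 168.] rect [ 0.502 -0.11 ] [0.093 0.17 ] 89.6
  place [(0.69, array([ 0.499, -0.106]))]
adjustable_spanner 0.91 [198. 200.] rect [0.696 0.112] [0.218 0.061] 89.9
adjustable_spanner 0.52 [265. 130.] rect [ 0.695 -0.176] [0.031 0.098] 6.8
  place [(0.73, array([0.69 , 0.104])), (0.68, array([0.495, 0.246]))]
pliers 0.85 [152. 255.] rect [0.689 0.349] [0.17 0.08] 89.8
  place [(0.92, array([0.682, 0.355]))]
screwdriver 0.76 [263. 130.] rect [ 0.685 -0.132] [0.033 0.184] 8.3
screwdriver 0.71 [206. 296.] rect [0.483 0.356] [0.021 0.128] 82.4
  place [(0.77, array([ 0.687, -0.107]))]
```

View pics/top0.png

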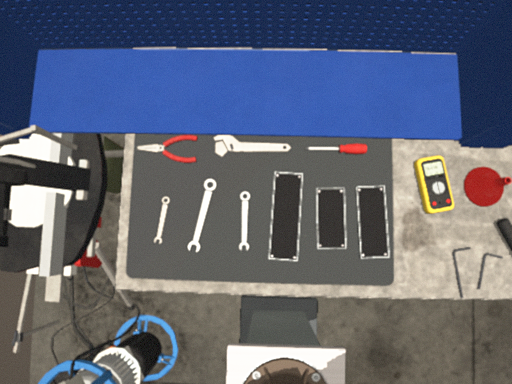

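View pics/scene0.png

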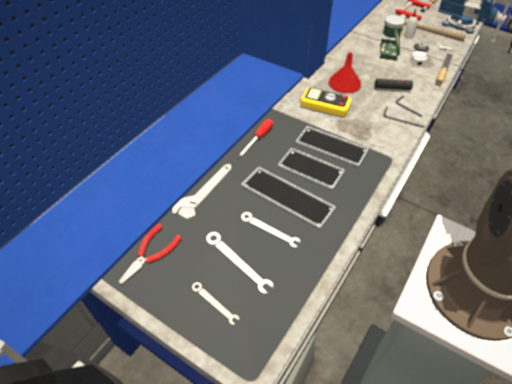

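The top view shows the spanners small, large and medium at about (162,219), (202,214) and (244,220). The trays long, short and middle are at (285,216), (331,218) and (373,221). The bystanders lie in the row above. The scene view agrees. I start with the medium spanner.

Emit:
carry_out(claw=[6, 6, 6, 5, 5, 5, 5, 5, 5, 5, 5, 5, 5, 5, 5, 5, 5, 5, 5, 5], delta_pos=[[0, 0, 0], [0, 0, 0], [2.9, -3, 0], [2.9, -3, 0], [2.9, -3, 0], [2.9, -3, 0], [2.9, -3, 0], [2.9, -3, 0], [2.9, -3, 0], [2.9, -3, 0], [2.9, -3, 0], [2.9, -3, 0], [2.9, -3, 0], [2.9, -3, 0], [0, -4.1, 0], [0, -4.1, 0], [0, -4.1, 0], [0, -4.1, 0], [0, -4.1, 0], [0, -4.1, 0]], angular=[[0, 0, 0.111], [0, 0, 0.111], [0, 0, 0], [0, 0, 0], [0, 0, 0], [0, 0, 0], [0, 0, 0], [0, 0, 0], [0, 0, 0], [0, 0, 0], [0, 0, 0], [0, 0, 0], [0, 0, 0], [0, 0, 0], [0, 0, 0], [0, 0, 0], [0, 0, 0], [0, 0, 0], [0, 0, 0], [0, 0, 0]], force=25)

```text
clock: 3.9
position: [0.4855, -0.0017, 0.227]
ee_rot: [3.141, 0.001, 0.001]
force: [0.5, 0.7, 0.1]
width: 0.548
gripper_force: 0.0
```

Emit:
carry_out(claw=[5, 5, 5, 4, 4, 4, 4, 4, 4, 4, 4, 4, 0, 0, 0, 0, 0, 0, 0], delta_pos=[[0.1, -4.1, 0], [0.1, -4.1, 0], [0.1, -4.1, 0], [0, 0, 4.5], [0, 0, 4.5], [0, 0, 4.5], [0, 0, 4.5], [0, 0, 2], [0, 0, 1.5], [0, 0, 0.8], [0, 0, 0], [0, 0, 0], [0, 0, 0], [0, 0, 0], [0, 0, 0], [0, 0, 0], [0, 0, 0], [0, 0, 0], [0, 0, 0]], angular=[[0, 0, 0], [0, 0, 0], [0, 0, 0], [0, 0, 0], [0, 0, 0], [0, 0, 0], [0, 0, 0], [0, 0, 0], [0, 0, 0], [0, 0, 0], [0, 0, 0], [0, 0, 0], [0, 0, 0], [0, 0, 0], [0, 0, 0], [0, 0, 0], [0, 0, 0], [0, 0, 0], [0, 0, 0]])

```text
clock: 5.8
position: [0.4889, 0.1198, 0.004]
ee_rot: [-3.141, -0.001, -0.001]
force: [-0.5, 0.4, 5.3]
width: 0.152
gripper_force: 25.0
```

Emit:
carry_out(claw=[0, 0, 0, 0, 0, 0, 0, 0, 0, 0, 0, 0, 0, 0, 0], delta_pos=[[0, 0, -1], [0, 0, -1.3], [0, 0, -1.3], [0, 2.9, 0], [0, 2.9, 0], [0, 2.9, 0], [0, 2.9, 0], [0, 2.9, 0], [0, 2.9, 0], [0, 2.9, 0], [0, 2.9, 0], [0, 2.9, 0], [0, 2.9, 0], [0, 2.9, 0], [0.3, 2.8, 0]], angular=[[0, 0, 0], [0, 0, 0], [0, 0, 0], [0, 0, 0], [0, 0, 0], [0, 0, 0], [0, 0, 0], [0, 0, 0], [0, 0, 0], [0, 0, 0], [0, 0, 0], [0, 0, 0], [0, 0, 0], [0, 0, 0], [0, 0, -0.07]])

```text
clock: 7.3
position: [0.4916, -0.2288, 0.0409]
ee_rot: [3.139, 0.111, 0.001]
force: [0.4, 0.2, -1.1]
width: 0.143
gripper_force: 25.0
```

```bash
cat > look.py <<'E'
from h import *
import sys
tag,span,zs,tray=sys.argv[1],sys.argv[2],float(sys.argv[3]),sys.argv[4]
st=arm.observe(); print(np.round(st["position"],4),np.round(st["force"],1),round(st["width"],3),st["gripper_force"],st["clock"])
ims=[]
for n in ["top","scene"]:
    im=arm.get_image(n)
    f=im["frame"][:,:,::-1].copy()
    for l,z in [(span,zs),(tray,.01)]:
        for r in arm.trace(l,im)[:2]:
            ys,xs=np.nonzero(r["region"])
            c,s,a=cv2.minAreaRect(rays(np.c_[xs,ys],im,z)[:,:2].astype(np.float32))
            print(n,l,round(r["conf"],2),np.round(c,3),np.round(s,3),round(a,1))
    c=(np.array(f.shape[1::-1])//2)
    ims.append(cv2.resize(f[130:290,130:400] if n=="top" else f[90:330,130:400],(400,400)))
cv2.imwrite(f"pics/{tag}.png",np.hstack(ims))
E
python3 look.py m1 spanner_medium 0.042 tray_middle
```

```text
[ 0.4916 -0.2288  0.0409] [ 0.4  0.2 -1.1] 0.143 24.997516572475433 7.3
top spanner_medium 0.62 [ 0.498 -0.226] [0.144 0.022] 2.2
top tray_middle 0.79 [ 0.495 -0.232] [0.202 0.084] 2.5
top tray_middle 0.27 [0.505 0.008] [0.08  0.242] 87.5
scene spanner_medium 0.47 [ 0.49  -0.225] [0.157 0.028] 5.8
scene tray_middle 0.55 [ 0.494 -0.221] [0.202 0.087] 5.5
```

View pics/m1.png

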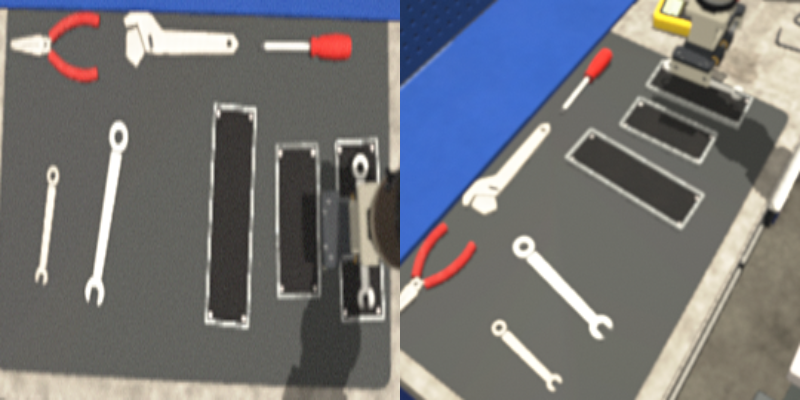

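The spanner is held level over the middle tray, with both ends inside it at crop positions (360,165) and (366,297). I lower and release it.

Emit:
carry_out(claw=[0, 0, 0, 0, 0, 2.8, 2.8, 2.8, 2.8, 2.8, 2.8, 2.8, 2.8], delta_pos=[[0, 0, 1.2], [0, 0, 1], [0, 0, 0.7], [0, 0, 0.4], [0, 0, 0], [0, 0, 0], [0, 0, 0], [0, 0, 0], [0, 0, 0], [0, 0, -0.5], [0, 0, -1.5], [0, 0, -2], [0, 0, 0]], angular=[[0, 0, 0], [0, 0, 0], [0, 0, 0], [0, 0, 0], [0, 0, 0], [0, 0, 0], [0, 0, 0], [0, 0, 0], [0, 0, 0], [0, 0, 0], [0, 0, 0], [0, 0, 0], [0, 0, 0]])

```text
clock: 8.9
position: [0.4934, -0.2279, 0.0492]
ee_rot: [3.138, 0.111, 0.006]
force: [0.5, -0.4, 0.3]
width: 0.31
gripper_force: 0.0
```

Emit:
carry_out(claw=[2.8, 4, 4, 4, 4, 4, 4, 4, 4, 4, 4, 4, 4, 4.5, 4.5, 4.5, 4.5, 4.5, 4.5, 4.5], delta_pos=[[0, 0, 0], [0.07, -3.9, 0], [0.07, -3.9, 0], [0.07, -3.9, 0], [0.07, -3.9, 0], [0.07, -3.9, 0], [0.07, -3.9, 0], [0.07, -3.9, 0], [0.07, -3.9, 0], [0.07, -3.9, 0], [0.07, -3.9, 0], [0.07, -3.9, 0], [0.07, -3.9, 0], [0, 0, 0], [0, 0, 0], [0, 0, 1.5], [0, 0, 1.5], [0, 0, 1], [0, 0, 0.4], [0, 0, 0]], angular=[[0, 0, 0.07], [0, 0, 0], [0, 0, 0], [0, 0, 0], [0, 0, 0], [0, 0, 0], [0, 0, 0], [0, 0, 0], [0, 0, 0], [0, 0, 0], [0, 0, 0], [0, 0, 0], [0, 0, 0], [0, 0, 0.107], [0, 0, 0.107], [0, 0, 0], [0, 0, 0], [0, 0, 0], [0, 0, 0], [0, 0, 0]])

```text
clock: 10.9
position: [0.4995, 0.2405, 0.0022]
ee_rot: [3.123, -0.334, -0.001]
force: [-0.4, -0.4, -0.4]
width: 0.488
gripper_force: 0.0
```

Emit:
carry_out(claw=[0, 0, 0, 0, 0, 0, 0, 0, 0, 0, 0, 0, 0, 0, 0, 0, 0, 0, 0, 0], delta_pos=[[0, 0, -0.1], [0, 0, 0], [0, 0, 0], [0, 0, 0], [0, 0, 0], [0, 0, 0], [0, 0, -1], [0, 0, -1.3], [0, 0, -1.3], [0, 0, 0], [0, 0, 0], [0, 2.9, 0], [0, 2.9, 0], [0, 2.9, 0], [0, 2.9, 0], [0, 2.9, 0], [0, 2.9, 0], [0, 2.9, 0], [0.4, 2.7, 0], [0, 0, 0]], angular=[[0, 0, 0], [0, 0, 0], [0, 0, 0], [0, 0, 0], [0, 0, 0], [0, 0, 0], [0, 0, 0], [0, 0, 0], [0, 0, 0], [0, 0, -0.107], [0, 0, -0.107], [0, 0, 0], [0, 0, 0], [0, 0, 0], [0, 0, 0], [0, 0, 0], [0, 0, 0], [0, 0, 0], [0, 0, 0.054], [0, 0, 0]])

```text
clock: 12.9
position: [0.5046, 0.0059, 0.0407]
ee_rot: [3.138, -0.096, 0.002]
force: [-0.1, -0.0, -2.0]
width: 0.188
gripper_force: 25.0
```

```bash
python3 look.py l1 spanner_large 0.045 tray_long
```

```text
[0.5046 0.0059 0.0407] [-0.1 -0.  -2. ] 0.188 24.998751282691956 12.9
top tray_long 0.57 [0.505 0.019] [0.06  0.243] 86.3
scene spanner_large 0.79 [0.452 0.018] [0.031 0.087] 87.2
scene tray_long 0.55 [0.504 0.014] [0.088 0.243] 87.6
scene tray_long 0.52 [ 0.481 -0.227] [0.176 0.093] 3.1
```

View pics/l1.png

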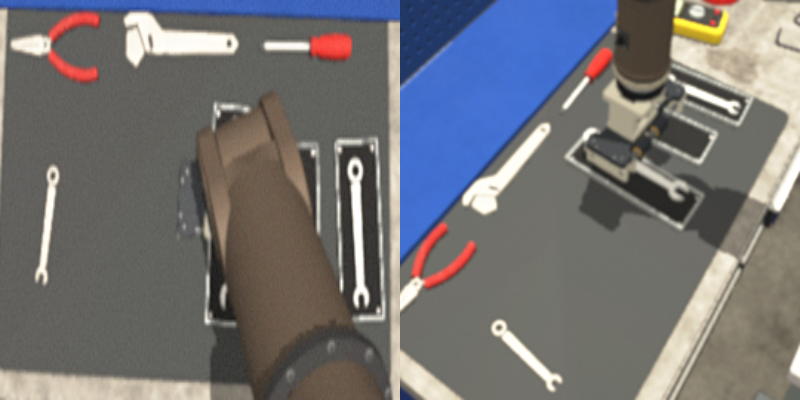

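The medium spanner lies inside its tray at crop (358,235). The large one is held over the long tray, jaw end at crop (680,185). I make a small correction, then lower it.

Emit:
carry_out(claw=[0, 0, 0, 0, 0, 0, 2.9, 2.9, 2.9, 2.9, 2.9, 2.9, 2.9, 2.9], delta_pos=[[-0.3, -0.4, 0], [0, 0, 1.2], [0, 0, 1], [0, 0, 0.7], [0, 0, 0.5], [0, 0, 0], [0, 0, 0], [0, 0, 0], [0, 0, 0], [0, 0, 0], [0, 0, -0.5], [0, 0, -1.5], [0, 0, -2], [0, 0, 0]], angular=[[0, 0, 0], [0, 0, 0], [0, 0, 0], [0, 0, 0], [0, 0, 0], [0, 0, 0], [0, 0, 0], [0, 0, 0], [0, 0, 0], [0, 0, 0], [0, 0, 0], [0, 0, 0], [0, 0, 0], [0, 0, 0]])

```text
clock: 14.6
position: [0.5028, 0.0151, 0.048]
ee_rot: [-3.14, 0.084, -0.006]
force: [0.2, 0.5, -0.0]
width: 0.319
gripper_force: 0.0
```

Emit:
carry_out(claw=[2.9, 4, 4, 4, 4, 4, 4, 4, 4, 4, 4, 4, 4, 4, 4, 4, 4, 4], delta_pos=[[0, 0, 0], [-0.2, -3.4, 0], [-0.2, -3.4, 0], [-0.2, -3.4, 0], [-0.2, -3.4, 0], [-0.2, -3.4, 0], [-0.2, -3.4, 0], [-0.2, -3.4, 0], [-0.1, -3.4, 0], [-0.1, -3.4, 0], [-0.1, -3.2, 0], [0, 0, 0], [0, 0, 1.5], [0, 0, 1.5], [0, 0, 1], [0, 0, 0.4], [0, 0, 0], [0, 0, 0]], angular=[[0, 0, -0.054], [0, 0, 0], [0, 0, 0], [0, 0, 0], [0, 0, 0], [0, 0, 0], [0, 0, 0], [0, 0, 0], [0, 0, 0], [0, 0, 0], [0, 0, 0], [0, 0, 0.14], [0, 0, 0], [0, 0, 0], [0, 0, 0], [0, 0, 0], [0, 0, 0], [0, 0, 0]])

```text
clock: 16.4
position: [0.4841, 0.3521, 0.0013]
ee_rot: [3.134, -0.218, -0.001]
force: [-0.6, 0.5, -0.3]
width: 0.432
gripper_force: 0.0
```

```bash
python3 look.py s1 spanner_large 0.010 tray_long; python3 look.py s2 spanner_small 0.005 tray_short
```

```text
[0.4841 0.3521 0.0013] [-0.6  0.5 -0.3] 0.432 0.0 16.4
top spanner_large 0.96 [0.505 0.012] [0.034 0.201] 87.7
top tray_long 0.85 [0.505 0.008] [0.08  0.242] 87.6
top tray_long 0.2 [ 0.494 -0.231] [0.199 0.085] 3.6
scene spanner_large 0.9 [0.502 0.015] [0.034 0.205] 85.6
scene tray_long 0.76 [0.505 0.012] [0.088 0.243] 87.0
[0.4841 0.3528 0.0017] [ 0.7 -0.9 -0. ] 0.435 0.0 16.7
top spanner_small 0.52 [0.489 0.352] [0.013 0.109] 79.6
top tray_short 0.85 [ 0.504 -0.116] [0.173 0.082] 1.4
scene tray_short 0.75 [ 0.501 -0.109] [0.168 0.088] 1.2
```

View pics/s2.png

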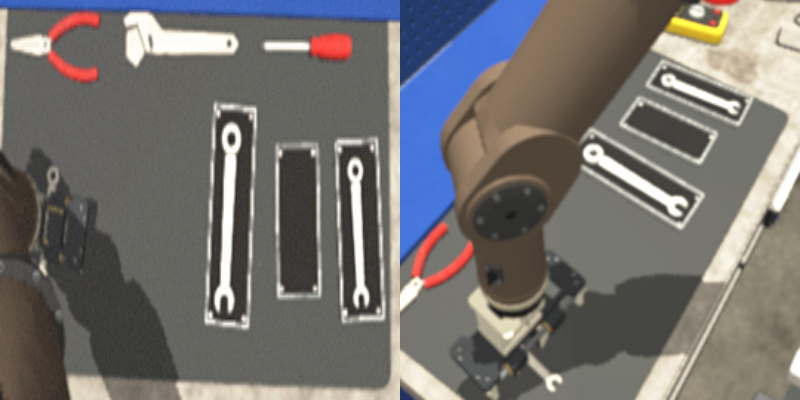

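Both placed spanners lie centred in their trays, at crop (228,218) and (358,235). The fingers straddle the small one at crop (55,225). I grip it and carry it.

Emit:
carry_out(claw=[0, 0, 0, 0, 0, 0, 0, 0, 0, 0], delta_pos=[[0, 0, -0.1], [0, 0, 0], [0, 0, 0], [0, 0, 0], [0, 0, 0], [0, 0, 0], [0, 0, -1], [0, 0, -1.3], [0, 0, -1.3], [0, 0, 0]], angular=[[0, 0, 0], [0, 0, 0], [0, 0, 0], [0, 0, 0], [0, 0, 0], [0, 0, 0], [0, 0, 0], [0, 0, 0], [0, 0, 0], [0, 0, -0.14]])

```text
clock: 18.0
position: [0.4853, 0.3541, 0.0418]
ee_rot: [-3.139, -0.002, -0.005]
force: [-0.2, 0.7, -0.8]
width: 0.137
gripper_force: 25.0
```

Emit:
carry_out(claw=[0, 0, 0, 0, 0, 0, 0, 0, 0, 0, 0, 0, 0, 0], delta_pos=[[0.1, 3.6, 0], [0.1, 3.6, 0], [0.1, 3.6, 0], [0.1, 3.6, 0], [0.1, 3.6, 0], [0.1, 3.6, 0], [0.1, 3.6, 0], [0.2, 3.6, 0], [0.2, 3.6, 0], [0.2, 3.6, 0], [0.2, 3.6, 0], [0.2, 3.6, 0], [0, 3.3, 0], [0, 0, 0]], angular=[[0, 0, 0], [0, 0, 0], [0, 0, 0], [0, 0, 0], [0, 0, 0], [0, 0, 0], [0, 0, 0], [0, 0, 0], [0, 0, 0], [0, 0, 0], [0, 0, 0], [0, 0, 0], [0, 0, -0.02], [0, 0, 0]])

```text
clock: 19.4
position: [0.5013, -0.1182, 0.0398]
ee_rot: [3.138, 0.022, 0.002]
force: [-0.1, -0.6, -0.1]
width: 0.139
gripper_force: 25.0
```

```bash
python3 look.py s3 spanner_small 0.045 tray_short
```

```text
[ 0.5013 -0.1182  0.0398] [-0.1 -0.6 -0.1] 0.139 24.998515248298645 19.4
top spanner_small 0.47 [ 0.505 -0.117] [0.011 0.114] 89.0
top tray_short 0.81 [ 0.503 -0.114] [0.165 0.074] 1.4
scene spanner_small 0.48 [ 0.466 -0.106] [0.008 0.039] 90.0
scene tray_short 0.75 [ 0.499 -0.11 ] [0.167 0.092] 1.8
```

View pics/s3.png

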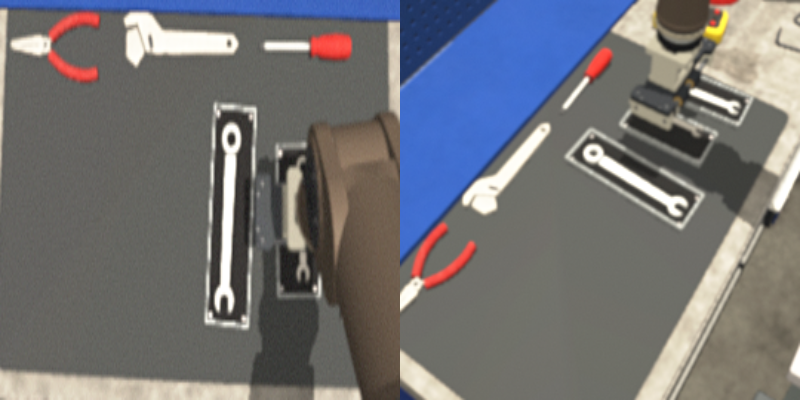

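The small spanner is held over the short tray, jaw at crop (300,270), and is centred. I shift it 4 mm towards +y, lower it, release it and retreat upward.

Emit:
carry_out(claw=[0, 0, 0, 0, 0, 0, 2.8, 2.8, 2.8, 2.8, 2.8, 2.8, 2.8, 2.8, 2.8, 2.8], delta_pos=[[-0.1, -0.4, 0], [0, 0, 1.2], [0, 0, 1], [0, 0, 0.7], [0, 0, 0.4], [0, 0, 0], [0, 0, 0], [0, 0, 0], [0, 0, 0], [0, 0, 0], [0, 0, -0.5], [0, 0, -1.5], [0, 0, -4], [0, 0, -4.5], [0, 0, -4.5], [0, 0, 0]], angular=[[0, 0, 0], [0, 0, 0], [0, 0, 0], [0, 0, 0], [0, 0, 0], [0, 0, 0], [0, 0, 0], [0, 0, 0], [0, 0, 0], [0, 0, 0], [0, 0, 0], [0, 0, 0], [0, 0, 0], [0, 0, 0], [0, 0, 0], [0, 0, 0]])

```text
clock: 21.3
position: [0.5038, -0.1083, 0.1618]
ee_rot: [3.14, 0.032, 0.015]
force: [1.4, 0.4, 0.6]
width: 0.3
gripper_force: 0.0
```

Emit:
carry_out(claw=[2.8, 2.8, 2.8, 2.8, 2.8, 2.8, 2.8, 2.8, 2.8, 2.8, 2.8], delta_pos=[[0, -4, 0], [0, -4, 0], [0, -4, 0], [0, -4, 0], [0, -4, 0], [0, -4, 0], [0, -4, 0], [0, -4, 0], [0, -4, 0], [0, 0, 0], [0, 0, 0]], angular=[[0, 0, 0], [0, 0, 0], [0, 0, 0], [0, 0, 0], [0, 0, 0], [0, 0, 0], [0, 0, 0], [0, 0, 0], [0, 0, 0], [0, 0, 0], [0, 0, 0]])

```text
clock: 22.4
position: [0.4922, 0.2526, 0.1554]
ee_rot: [3.141, 0.036, -0.001]
force: [-0.7, -0.6, -0.2]
width: 0.303
gripper_force: 0.0
```

```bash
python3 look.py f1 spanner_small 0.010 tray_short; python3 look.py f2 spanner_medium 0.010 tray_middle;python3 look.py f3 spanner_large 0.010 tray_long
```

```text
[0.4922 0.2526 0.1554] [-0.7 -0.6 -0.2] 0.303 0.0 22.4
top spanner_small 0.35 [ 0.502 -0.115] [0.168 0.078] 1.9
scene spanner_small 0.55 [ 0.498 -0.105] [0.126 0.021] 0.0
scene spanner_small 0.33 [ 0.494 -0.224] [0.2   0.093] 3.4
scene tray_short 0.66 [ 0.499 -0.11 ] [0.166 0.086] 0.1
[0.4931 0.2505 0.1557] [0.4 0.3 0.6] 0.306 0.0 22.7
top spanner_medium 0.78 [ 0.485 -0.228] [0.129 0.017] 3.1
top tray_middle 0.92 [ 0.494 -0.229] [0.2   0.082] 3.6
scene spanner_medium 0.63 [ 0.491 -0.223] [0.158 0.031] 3.4
scene tray_middle 0.69 [ 0.494 -0.224] [0.205 0.096] 3.7
[0.4929 0.2516 0.1557] [-0.2  0.3  0.3] 0.304 0.0 23.0
top spanner_large 0.7 [0.504 0.015] [0.033 0.202] 87.4
top spanner_large 0.42 [ 0.695 -0.155] [0.026 0.113] 1.4
top tray_long 0.84 [0.505 0.008] [0.08  0.242] 87.6
scene spanner_large 0.66 [0.49  0.015] [0.038 0.181] 84.4
scene tray_long 0.65 [0.494 0.011] [0.087 0.223] 85.3
```

View pics/f3.png

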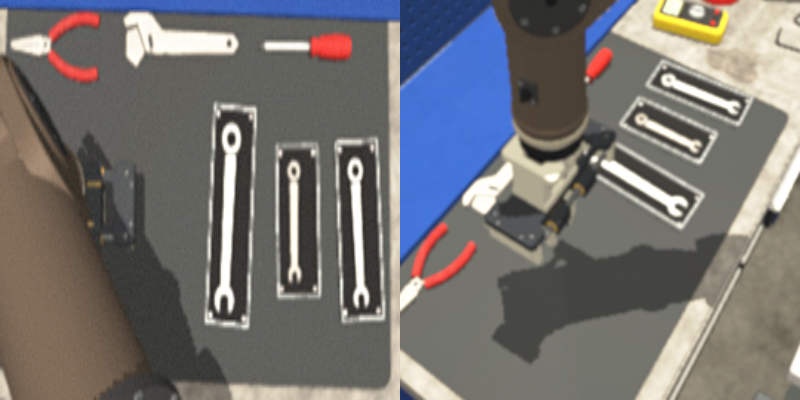

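All three spanners lie flat and centred in their trays, at crop (228,218), (294,222) and (358,235). The bystanders have not moved and the arm is clear.

```bash
python3 -c "
from cell import arm; print(arm.sign_off())"
```

```text
the job is handed in; nothing more can be done
None
```

I put each of the three spanners in the tray of its own length, flat and released, left the bystanders where they lay, and handed the job in at about 23 s; no verdict came back.

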